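Tier the stack-nest produce bins without squashing the garlic

TASK

Build the produce tower on the bin that holds the garlic, leaving that bin where it stands: take the two empty bins apart and stand them on it one above the other, each turned end for end from the bin below (green grip over plain grip) so that its feet stand squarely on the rim instead of dropping inside onto the food. The lemon goes in the middle bin and the onion, which is too tall to be covered, in the top one. Do not press on the garlic, and leave the other things on the worktop where they are.

Things in the scene. Friction and masses are not known exactly. Their poses are not given: they have to be found in the camera images.
- base_bin: (All sizes mm.) Grey-blue stack-nest bin holding the garlic, loose, 0.3 kg. Origin: centre of underside; z up, x along its length to its green grip. 155 (x) x 125 (y) x 75 high overall. Lower section (z 0 to 40) 128 x 96 outside, bottom edge bevelled 2.5, inside 122 x 90, floor 4 thick; above the step at z 40 it is 133 x 101 inside up to the rim at z 75; walls 3.
- bin_p: Same bin (sizes, frame and grips as base_bin), empty, 0.14 kg; stands on the worktop with bin_q nested in it. Nesting: a bin set on another with the green ends together drops in, ribs sliding down the rim's channels, until its underside is 41 above the other's underside.
- bin_q: Same bin, empty, 0.14 kg, nested in bin_p (green ends together, rim 41 above bin_p's rim); lifts straight up. Stacking: turned end for end (green over plain grip) the ribs' feet stand on the lower bin's rim; the bottom 8 fits inside that rim with 2.5 play each way, underside 67 above the lower underside, 63 clear over the lower floor.
- base_bin_green (a point): Top middle of base_bin's green grip, 72 from the bin's centre, level with the rim (z 75). Grip: upright solid block in the middle of the end wall, 11 thick (x 66.5 to 77.5), 48 wide (y -24 to 24), 25 high (z 50 to 75), both faces clear: pinch it from above, one finger inside the bin, one outside.
- base_bin_plain (a point): Top middle of base_bin's other grip, at x -72, z 75: the same block as the green one (x -66.5 to -77.5) but grey-blue like the bin. The long walls' outside ribs, 14 wide, 9 proud of the lower section, feet at z 8, stand at x +42 and -22 on both sides; above each the rim has a 19 wide channel.
- bin_p_green (a point): Top middle of bin_p's green grip, x 72, y 0, z 75 in the bin's frame; grip as on base_bin
- bin_p_plain (a point): Top middle of bin_p's plain grip, x -72, y 0, z 75 in the bin's frame; grip as on base_bin
- bin_q_green (a point): Top middle of bin_q's green grip, x 72, y 0, z 75 in the bin's frame; grip as on base_bin
- bin_q_plain (a point): Top middle of bin_q's plain grip, x -72, y 0, z 75 in the bin's frame; grip as on base_bin
- garlic: garlic bulb 60 x 60 x 59 high, in base_bin. Origin: centre of its underside
- lemon: yellow lemon 78 long (x) x 55 x 56 high, 0.11 kg, lying on the worktop, rolls easily. Origin: centre of its underside as it first lies, so it turns with the lemon
- onion: red onion 64 (x) x 67 (y) x 71 high, 0.11 kg, standing on the worktop; too tall to be covered by another bin. Origin: centre of its underside
- kettle: bystander: white and black kettle, 149 (x) x 216 (y) x 222 high. Origin: centre of its underside
- brush_pot: bystander: stoneware beaker with a dish brush standing in it, 71 x 100 x 247 high. Origin: centre of its underside. Wall cabinets hang over the back of the worktop: their fronts are 600 ahead of the robot, their undersides 450 above the worktop
- tin_small: bystander: small food tin, 57 across, 72 high. Origin: centre of its underside
- spice_jar: bystander: spice jar with a yellow cap, 42 across, 96 high. Origin: centre of its underside
- soap_pump: bystander: green pump bottle of soap, 66 x 68, 162 high. Origin: centre of its underside
- mug_tea: bystander: white mug, 78 x 110 with its handle, 97 high. Origin: under its middle
- peg: bystander: wooden clothes peg, 72 long (y) x 15 x 12 high, lying left of the sink. Origin: centre of its underside
- teaspoon: bystander: steel teaspoon, 130 long (x) x 27 x 11 high. Origin: centre of its underside

How it is judged:
At the end, for the whole second after the job is handed in: Both empty bins (either order) stand on base_bin: each 67 mm (+-2.5) above the one below, centred to 6 mm, axes to 0.08 rad, tilt under 0.04 rad, green over plain. Garlic in base_bin, lemon in the middle, onion in the top bin; base_bin level, within 50 mm of its start; all at rest ((((x of bin_q in the frame of base_bin between -0.006 and 0.006 m and y of bin_q in the frame of base_bin between -0.006 and 0.006 m and z of bin_q in the frame of base_bin between 0.0645 and 0.0695 m and x of bin_q_green in the frame of base_bin below -0.05 m and angle between bin_q's own z axis and vertical below 0.04 rad and angle between the x axis of bin_q and the x axis of base_bin, either way round below 0.08 rad) and (x of bin_p in the frame of bin_q between -0.006 and 0.006 m and y of bin_p in the frame of bin_q between -0.006 and 0.006 m and z of bin_p in the frame of bin_q between 0.0645 and 0.0695 m and x of bin_p_green in the frame of bin_q below -0.05 m and angle between bin_p's own z axis and vertical below 0.04 rad and angle between the x axis of bin_p and the x axis of bin_q, either way round below 0.08 rad) and (x of lemon in the frame of bin_q between -0.066 and 0.066 m and y of lemon in the frame of bin_q between -0.05 and 0.05 m and z of lemon in the frame of bin_q between -0.005 and 0.066 m) and (x of onion in the frame of bin_p between -0.066 and 0.066 m and y of onion in the frame of bin_p between -0.05 and 0.05 m and z of onion in the frame of bin_p between -0.005 and 0.085 m)) or ((x of bin_p in the frame of base_bin between -0.006 and 0.006 m and y of bin_p in the frame of base_bin between -0.006 and 0.006 m and z of bin_p in the frame of base_bin between 0.0645 and 0.0695 m and x of bin_p_green in the frame of base_bin below -0.05 m and angle between bin_p's own z axis and vertical below 0.04 rad and angle between the x axis of bin_p and the x axis of base_bin, either way round below 0.08 rad) and (x of bin_q in the frame of bin_p between -0.006 and 0.006 m and y of bin_q in the frame of bin_p between -0.006 and 0.006 m and z of bin_q in the frame of bin_p between 0.0645 and 0.0695 m and x of bin_q_green in the frame of bin_p below -0.05 m and angle between bin_q's own z axis and vertical below 0.04 rad and angle between the x axis of bin_q and the x axis of bin_p, either way round below 0.08 rad) and (x of lemon in the frame of bin_p between -0.066 and 0.066 m and y of lemon in the frame of bin_p between -0.05 and 0.05 m and z of lemon in the frame of bin_p between -0.005 and 0.066 m) and (x of onion in the frame of bin_q between -0.066 and 0.066 m and y of onion in the frame of bin_q between -0.05 and 0.05 m and z of onion in the frame of bin_q between -0.005 and 0.085 m))) and x of garlic in the frame of base_bin between -0.066 and 0.066 m and y of garlic in the frame of base_bin between -0.05 and 0.05 m and z of garlic in the frame of base_bin between -0.005 and 0.066 m and distance of base_bin from where it was at the start of the episode below 0.05 m and angle between base_bin's own z axis and vertical below 0.03 rad and linear speed of each of base_bin, bin_p, bin_q, lemon, onion, garlic below 0.02 m/s); the robot touches nothing.
It fails at once if an empty bin presses on the garlic (more than 4 N) (contact force between any of bin_p, bin_q and garlic above 4 N).
It fails at once if a bystander is moved by more than 30 mm or knocked over (distance of any of kettle, brush_pot, tin_small, spice_jar, soap_pump, mug_tea, peg, teaspoon from where it was at the start of the episode above 0.03 m or angle between any of kettle, brush_pot, tin_small, spice_jar, soap_pump, mug_tea's own z axis and vertical above 0.5 rad).
It also fails if it takes over 72 s, if anything falls off the work surface, if the arm or the gripper's body presses on something with over 40 N, if the wrist force passes 120 N, or if a joint passes its speed limit or range.

ROBOT

A 6-joint arm with a two-finger parallel gripper is mounted at the origin on a cart in front of the work surface, level with it; the furniture and walls round the work are solid. World frame = base frame: x ahead of the robot, y to its left, z up, the work surface at z = 0. Lengths are in m, angles in rad, forces in N, time in s.
With the tool pointing down it reaches from about 0.35 to 0.725 m from the base axis. Payload 4.3 kg.
Tool frame: the origin (TCP) lies on the centre line of the jaws, within the pads' length; the fingertips stand ctrl.nose_length ahead of it and the grasp point (between the pads) lies 11 mm behind it (ctrl.nose_length is the distance from the TCP to the fingertips, in m); z points along the fingers, x is the direction in which the jaws open and shut, and the axes are right-handed (so a half turn about z gives the same grasp; the last joint's range is limited). The gripper opens to 85 mm and grips with 20 to 120 N. Pads are 22 mm wide; open, the fingers measure 114 mm over their backs; the gripper's body (76 mm by 85 mm) begins 54 mm behind the grasp point. The pads swing forward as they close: fully open they stand 13 mm farther back than shut.
Start: joints at [1.167, 0.377, 0.081, 1.274, 0, 1.46], TCP at [0.167, 0.55, 0.239] pointing down, gripper open.
Joint ranges: [-2.72, 2.72], [-0.84, 1.66], [-1.02, 1.22], [-1.77, 2.12], [-1.37, 1.28], [-3.14, 3.14]. Speed limits (rad/s): [2.57, 2.57, 3.14, 3.14, 3.14, 3.14].

INTERFACE

Orientations are given as a 3x3 rotation matrix whose columns are the frame's x, y, z axes.
In Python, from bench import get_state, optics, workorder, ctrl gives the robot as it stands.
- The arm moves only by the tool drive_tool, never from a script. Its argument "increments" is a list of rows, each an object of numbers: "x", "y", "z": the shift along the tool's x, y, z in cm; "spin": the turn about the tool's z in rad. A call has 1 to 20 rows; each row shifts and turns the commanded pose from where the row before left it, along the tool's axes as they then stand; what a row does not reach is not made up. A row lasts 1/8 s, in which the tool goes at most 62.5 mm and 10.7 degrees, less where a joint would pass 70% of its speed; a pose out of reach is approached as far as the arm can. A call is refused whole if a number of a shift passes 6.25 or a number of a turn 0.188, either way. A call with a gripper value outside its range is refused whole. "fingers" is the finger opening in cm, from 0 to 8.54, set as the call begins (left out, the last holds). The fingers move at their own pace and stop on an object; "newtons" is the grip in N (left out, the last holds). Time passes only in rows, so rows that do not move let the fingers close. It gives the time, the measured TCP pose, the force and the opening at its end, in the units of the state.
- get_state(): the state, without advancing time (a new reading comes with each control period).
- optics.get_image(name): name is "side" or "top" or "wrist"; returns the picture (400x640x3 uint8, blue, green, red); there is no depth.
- optics.camera_info(name): a dict with "fx", "fy", "cx", "cy" (pixels), "R" (3x3) and "t" (3): a world point X has camera coordinates R X + t. Camera axes: x right, y down, z forward; pixel columns grow to the right and rows downward; lengths in m; the calibration is good to about 2 mm. A picture is of the moment at which its call begins: read the wrist's pose just before it. camera_info takes no time and is no camera call; for the wrist camera it gives the pose at the moment of the call.
- workorder.job_done(): hands the job in, once; it reports no verdict.
The state is a dict: "clock": time; "joint_positions": joint angles; "joint_velocities": joint speeds; "effort": joint torques, N m; "position": TCP position; "ee_rot": TCP orientation; "force": force on the tool from outside, world axes, zero at the start; "torque": the same for the moment, N m; "opening": finger opening in m.
Only numpy, scipy, OpenCV 4.12 (cv2) and the standard library are available. Lean on these libraries where they do the work, as an engineer would, in place of code of your own. Each camera call takes 0.05 s, during which the arm holds its last target. There are 200 camera calls.

## Working session

There is one attempt and no reset: what is moved stays moved. The work goes in short steps, Python scripts to look and compute and a tool call to move; the robot and the scene stay as the last step left them, time stands still between calls to the robot, and variables do not carry over. Pictures are saved under pics/ and viewed, about 8 in all and at most 12, crops included, and the job is handed in when it is done.

Besides the shell and the picture viewer there is one more tool, called after "Request:" as a command line: name --argument value ..., lists and objects as JSON in quotes. drive_tool: Moves the arm, as the interface text tells. Its arguments: {"type":"object","properties":{"increments":{"type":"array","items":{"type":"object","properties":{"x":{"type":"number"},"y":{"type":"number"},"z":{"type":"number"},"spin":{"type":"number"}}}},"fingers":{"type":"number"},"newtons":{"type":"number"}},"required":["increments"]}

```bash
mkdir -p pics; ls; python3 - <<'E'
from bench import get_state, optics, ctrl
import cv2,numpy as np
s=get_state();print(s['clock'],s['position'],np.round(s['ee_rot'],3),s['force'],s['opening'],ctrl.nose_length)
for n in('top','side','wrist'):
    i=optics.camera_info(n);print(n,i['fx'],i['cx'],i['cy'],np.round(i['R'],3).tolist(),np.round(i['t'],3))
    im=optics.get_image(n);cv2.imwrite(f'pics/{n}0.png',im)
E
```

```text
pics
0.0 [0.16626626 0.54976279 0.23834273] [[ 0.29   0.957 -0.001]
 [ 0.957 -0.29  -0.002]
 [-0.002 -0.    -1.   ]] [-0.84825772 -0.55500605  0.71040291] 0.08546779209993735 0.008
top 507.170122363395 317.02287392574596 206.58311605155345 [[0.011, -1.0, -0.008], [-0.995, -0.01, -0.102], [0.102, 0.009, -0.995]] [0.043 0.541 1.801]
side 384.85213393773057 315.6688301150004 202.13381486292013 [[0.427, -0.904, -0.001], [-0.739, -0.349, -0.576], [0.521, 0.247, -0.817]] [-0.18   0.465  1.182]
wrist 314.3814391650731 320.1366575121761 197.98134513161057 [[0.289, 0.957, -0.001], [0.919, -0.277, 0.281], [0.268, -0.082, -0.96]] [-0.574 -0.037  0.377]
```

```bash
python3 - <<'E'
import cv2
a=cv2.imread('pics/top0.png'); cv2.imwrite('pics/top0b.png',cv2.resize(a,(800,500)))
E
```

```text
(no output)
```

View pics/top0.png

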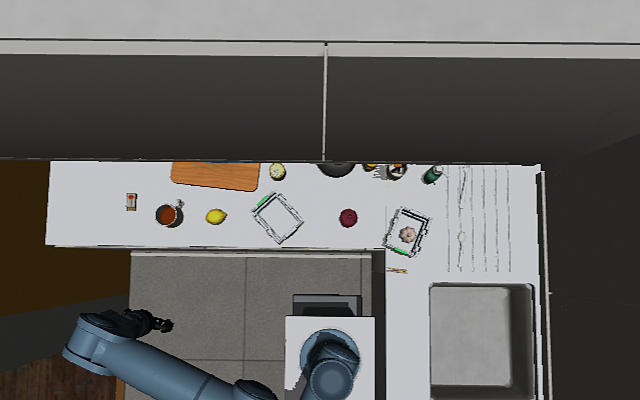

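View pics/side0.png

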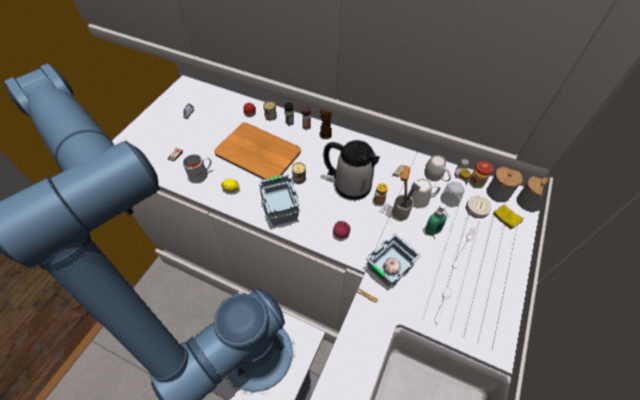

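The top view shows the nested bins at about (277,218), the base bin with the garlic at (408,233), the lemon at (216,216) and the onion at (348,218). I'll enlarge the bins.

```bash
python3 - <<'E'
import cv2,numpy as np
a=cv2.imread('pics/top0.png'); b=cv2.imread('pics/side0.png')
A=cv2.resize(a[180:270,240:315],None,fx=5.2,fy=3.3*5.2/3.3*0+5.2*0+4,interpolation=cv2.INTER_CUBIC) if 0 else None
def c(im,x,y,w,h,f=5): return cv2.resize(im[y:y+h,x:x+w],None,fx=f,fy=f,interpolation=cv2.INTER_CUBIC)
r1=np.hstack([c(a,245,185,80,60),c(a,370,200,80,60)])
r2=np.hstack([c(b,240,165,80,60),c(b,350,230,80,60)])
cv2.imwrite('pics/z1.png',np.vstack([r1,r2]))
E
```

```text
(no output)
```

View pics/z1.png

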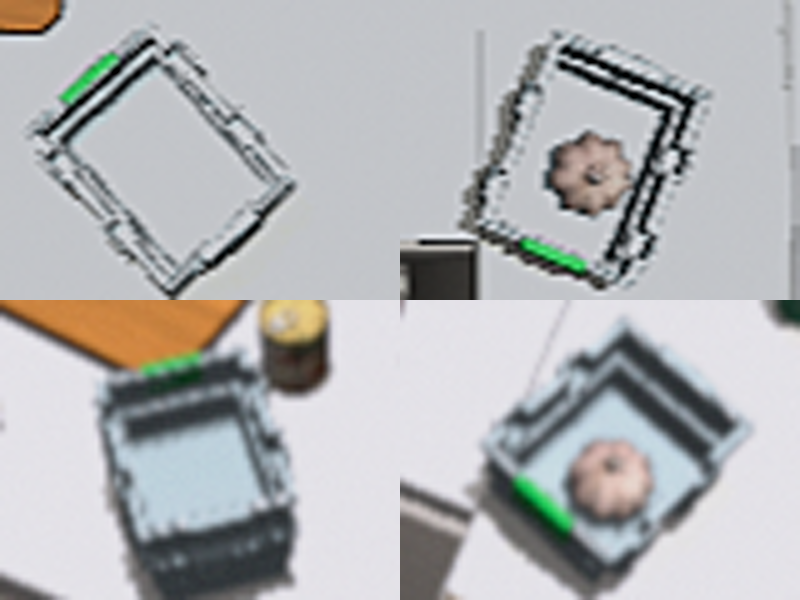

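Upper-left crop: bin_q rim corners (155,30), (293,185), (172,295), (38,130), green middle (90,80). Upper-right crop: base rim corners (155,38), (305,95), (225,285), (75,225), green middle (154,255).

```bash
cat > h.py <<'E'
from bench import get_state, optics
import cv2,numpy as np
def ray(i,u,v,z):
    R=np.array(i['R']);t=np.array(i['t']);d=R.T@np.array([(u-i['cx'])/i['fx'],(v-i['cy'])/i['fy'],1]);c=-R.T@t
    return c+d*(z-c[2])/d[2]
def proj(i,X):
    p=np.array(i['R'])@np.array(X)+np.array(i['t']);return np.array([i['cx']+i['fx']*p[0]/p[2],i['cy']+i['fy']*p[1]/p[2]])
def snap(n,f,g=1):
    s=get_state();i=optics.camera_info(n);im=optics.get_image(n)
    cv2.imwrite(f'pics/{f}.png',cv2.resize(im,None,fx=g,fy=g));print('t',s['clock'],'pos',np.round(s['position'],4),'x-axis',np.round(np.array(s['ee_rot'])[:,0],3),'open',s['opening']);return i,im
def go(xy,z,yaw,s=None):
    """shift in tool axes (cm) and spin to reach xy,z and jaw axis at yaw mod pi, printed for both branches"""
    s=s or get_state();R=np.array(s['ee_rot']);p=np.array(s['position'])
    cur=np.arctan2(R[1,0],R[0,0]);d=(cur-yaw+np.pi/2)%np.pi-np.pi/2  # tool z down: +spin reduces yaw
    print('target',np.round([*xy,z],4),'tool shift cm',np.round(R.T@(np.array([*xy,z])-p)*100,2),'spin',round(d,3),'or',round(d-np.sign(d)*np.pi,3),'j6',round(s['joint_positions'][5],2))
E
python3 - <<'E'
from h import *
i=optics.camera_info('top')
def P(l,o,z): return [ray(i,o[0]+(u+.5)/5-.5,o[1]+(v+.5)/5-.5,z) for u,v in l]
for nm,l,o,z in (('q',[(155,30),(293,185),(172,295),(38,130),(90,80)],(245,185),.116),('base',[(155,38),(305,95),(225,285),(75,225),(154,255)],(370,200),.075)):
    p=np.array(P(l,o,z));c=p[:4].mean(0);g=p[4]-c
    print(nm,np.round(p[:,:2],3).tolist(),'c',c[:2].round(4),'sides',[round(float(np.linalg.norm(p[k]-p[(k+1)%4])),3) for k in range(4)],'green',np.linalg.norm(g[:2]).round(3),np.arctan2(g[1],g[0]).round(3))
print('garlic',ray(i,408,234.4,.04),'lemon',ray(i,216,216,.028),'onion',ray(i,348,218,.04))
E
```

```text
q [[0.585, 0.191], [0.479, 0.094], [0.403, 0.176], [0.515, 0.27], [0.55, 0.235]] c [0.4956 0.1827] sides [0.143, 0.111, 0.146, 0.106] green 0.075 0.765
base [[0.536, -0.245], [0.497, -0.35], [0.364, -0.293], [0.405, -0.189], [0.385, -0.244]] c [ 0.4506 -0.2691] sides [0.112, 0.145, 0.112, 0.143] green 0.071 2.773
garlic [ 0.44286555 -0.27637679  0.04      ] lemon [0.50250714 0.41204504 0.028     ] onion [ 0.49917981 -0.06282272  0.04      ]
```

Request:
drive_tool --increments '[{"x":-3.17,"y":3.84},{"x":-3.17,"y":3.84},{"x":-3.17,"y":3.84},{"x":-3.17,"y":3.84},{"x":-3.17,"y":3.84},{"x":-3.17,"y":3.84},{"x":-3.17,"y":3.84},{"x":-3.17,"y":3.84},{"x":-3.17,"y":3.84},{"x":-3.17,"y":3.84},{"spin":0.186},{"spin":0.186},{"spin":0.185},{}]' --fingers 4

```text
validation failed for argument at $.in...
```

```bash
python3 - <<'E'
from h import *
i,_=snap('wrist','w1',1.25)
for c,y,z in(((.4956,.1827),.72,.116),):
    for a in(72,-72): print(proj(i,[c[0]+a*.001*np.cos(y),c[1]+a*.001*np.sin(y),z])*1.25)
E
```

```text
t 0.15 pos [0.1663 0.5499 0.2386] x-axis [ 0.29   0.957 -0.002] open 0.08530271875713631
[206.34895683 682.6028942 ]
[ 66.7234953  630.35216171]
```

View pics/w1.png

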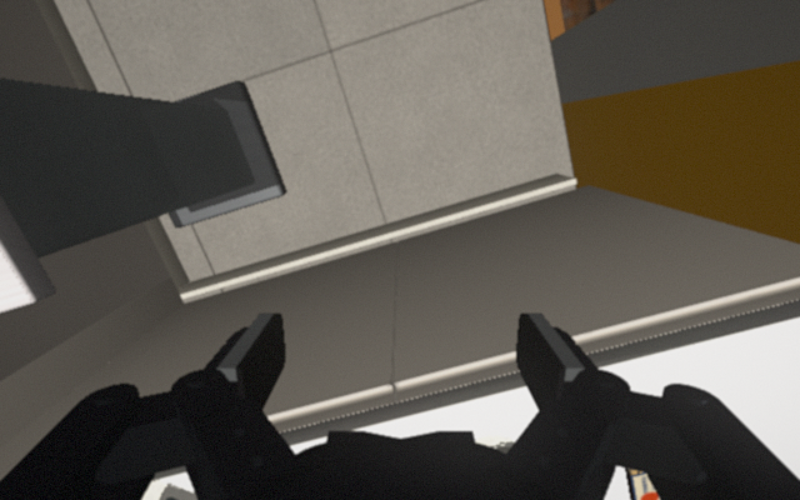

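The move was refused, so the picture only shows the start pose: the fingers in the lower half and nothing of the bins. I'll resend with full rows.

Request:
drive_tool --increments '[{"x":-3.17,"y":3.84,"z":0,"spin":0},{"x":-3.17,"y":3.84,"z":0,"spin":0},{"x":-3.17,"y":3.84,"z":0,"spin":0},{"x":-3.17,"y":3.84,"z":0,"spin":0},{"x":-3.17,"y":3.84,"z":0,"spin":0},{"x":-3.17,"y":3.84,"z":0,"spin":0},{"x":-3.17,"y":3.84,"z":0,"spin":0},{"x":-3.17,"y":3.84,"z":0,"spin":0},{"x":-3.17,"y":3.84,"z":0,"spin":0},{"x":-3.17,"y":3.84,"z":0,"spin":0},{"x":0,"y":0,"z":0,"spin":0.186},{"x":0,"y":0,"z":0,"spin":0.186},{"x":0,"y":0,"z":0,"spin":0.185},{"x":0,"y":0,"z":0,"spin":0}]' --fingers 4

```text
clock: 1.95
position: [0.4421, 0.1357, 0.2392]
ee_rot: [[0.75, 0.661, -0.0], [0.661, -0.75, 0.0], [-0.0, -0.0, -1.0]]
force: [-0.3, -1.0, 0.3]
opening: 0.0398
```

```bash
python3 - <<'E'
from h import *
i,_=snap('wrist','w2',1.25)
c,y,z=(.4956,.1827),.72,.116
for a in(72,-72): print(proj(i,[c[0]+a*.001*np.cos(y),c[1]+a*.001*np.sin(y),z])*1.25)
E
```

```text
t 1.95 pos [0.4421 0.1357 0.2392] x-axis [ 0.75   0.661 -0.   ] open 0.03975148783422741
[611.86923018 241.59328712]
[399.17741717 241.02798039]
```

View pics/w2.png

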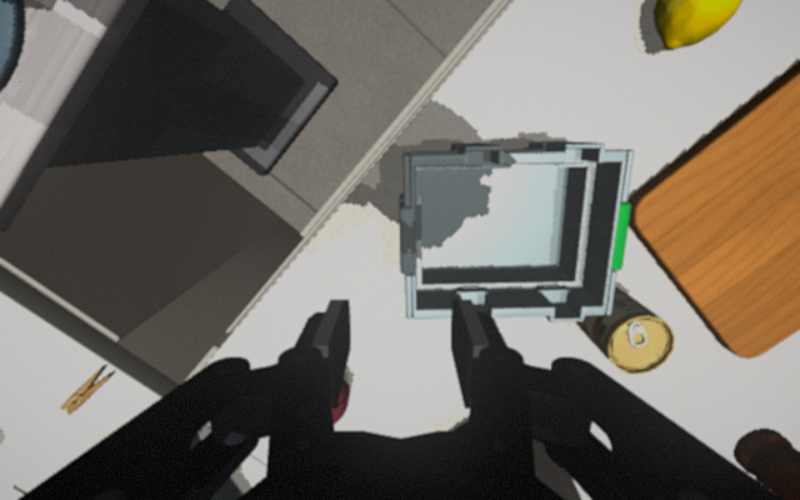

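The nested bins lie right of centre: rim corners about (404,152), (632,150), (613,318), (407,318); green grip middle (622,236), plain grip middle (407,238). The fingers show in the lower part.

```bash
python3 - <<'E'
from h import *
i=optics.camera_info('wrist')
p=np.array([ray(i,u/1.25,v/1.25,.116) for u,v in[(404,152),(632,150),(613,318),(407,318),(622,236),(407,238)]])
g=p[4]-p[5];print(p[:,:2].round(4).tolist());print('c',p[:4].mean(0),'grips mid',(p[4]+p[5])/2,np.linalg.norm(g),np.arctan2(g[1],g[0]))
for a,b in((0,1),(3,2),(0,3),(1,2)):
    d=p[b]-p[a];print(np.linalg.norm(d),np.arctan2(d[1],d[0]))
c=(p[:4].mean(0)*.5+(p[4]+p[5])/4)[:2]
go(c-.072*np.array([np.cos(.72),np.sin(.72)]),.096,.72)
E
```

```text
[[0.405, 0.1813], [0.5125, 0.2779], [0.5944, 0.194], [0.4836, 0.096], [0.5518, 0.2374], [0.444, 0.1404]]
c [0.49887573 0.18729937 0.116     ] grips mid [0.49790035 0.18889481 0.116     ] 0.1449849087765363 0.7334600660702311
0.14458618259269845 0.7323537422197184
0.14785442513925526 0.7238528081768232
0.11593028977629273 -0.8256706917962782
0.11727369259640476 -0.7979833525834454
target [0.4443 0.1406 0.096 ] tool shift cm [ 0.48 -0.22 14.32] spin 0.003 or -3.138 j6 1.01
```

Request:
drive_tool --increments '[{"x":0.5,"y":-0.2,"z":3,"spin":-0.01},{"x":0,"y":0,"z":4,"spin":0},{"x":0,"y":0,"z":3.5,"spin":0},{"x":0,"y":0,"z":2,"spin":0},{"x":0,"y":0,"z":1.7,"spin":0},{"x":0,"y":0,"z":0,"spin":0}]'

```text
clock: 2.75
position: [0.4433, 0.1404, 0.0962]
ee_rot: [[0.744, 0.669, -0.003], [0.669, -0.744, -0.0], [-0.003, -0.002, -1.0]]
force: [-0.8, -0.1, 0.4]
opening: 0.0402
```

Request:
drive_tool --increments '[{"x":0,"y":0,"z":0,"spin":0},{"x":0,"y":0,"z":0,"spin":0},{"x":0,"y":0,"z":0,"spin":0},{"x":0,"y":0,"z":0,"spin":0}]' --fingers 0 --newtons 50

```text
clock: 3.25
position: [0.4454, 0.1408, 0.0982]
ee_rot: [[0.745, 0.667, 0.002], [0.667, -0.745, 0.0], [0.002, 0.001, -1.0]]
force: [-1.6, 1.3, 6.8]
opening: 0.01
```

Request:
drive_tool --increments '[{"x":0,"y":0,"z":-1,"spin":0},{"x":0,"y":0,"z":-2,"spin":0},{"x":0,"y":0,"z":-3,"spin":0},{"x":0,"y":0,"z":-4,"spin":0},{"x":0,"y":0,"z":-4,"spin":0},{"x":0,"y":0,"z":-2,"spin":0},{"x":0,"y":0,"z":0,"spin":0}]'

```text
clock: 4.12
position: [0.4457, 0.1407, 0.259]
ee_rot: [[0.745, 0.667, 0.003], [0.667, -0.745, 0.001], [0.003, 0.002, -1.0]]
force: [-0.4, -0.1, -0.9]
opening: 0.0103
```

```bash
python3 - <<'E'
from h import *
s=get_state();print(s['force'],s['opening'],s['joint_positions'])
c=np.array([.4506,-.2691]);y=2.74-np.pi
go(c-.072*np.array([np.cos(y),np.sin(y)]),.26,y)
E
```

```text
[-0.43952862 -0.11640413 -0.87213218] 0.010314329719393028 [ 1.69947096e-01  1.50492513e-01 -1.70895073e-01  1.24589289e+00
 -4.34451960e-05  1.01068866e+00]
target [ 0.3843 -0.241   0.26  ] tool shift cm [-30.03  24.34  -0.14] spin 1.132 or -2.01 j6 1.01
```

```bash
python3 - <<'E'
from h import *
c=np.array([.4506,-.2691]);y=2.74-np.pi
go(c+.13*np.array([np.sin(y),-np.cos(y)]),.34,y)
E
```

```text
target [ 0.3998 -0.3888  0.34  ] tool shift cm [-38.71  36.4   -8.15] spin 1.132 or -2.01 j6 1.01
```

Request:
drive_tool --increments '[{"x":-3.23,"y":3.03,"z":-0.8,"spin":0},{"x":-3.23,"y":3.03,"z":-0.8,"spin":0},{"x":-3.23,"y":3.03,"z":-0.8,"spin":0},{"x":-3.23,"y":3.03,"z":-0.8,"spin":0},{"x":-3.23,"y":3.03,"z":-0.8,"spin":0},{"x":-3.23,"y":3.03,"z":-0.8,"spin":0},{"x":-3.23,"y":3.03,"z":-0.8,"spin":0},{"x":-3.23,"y":3.03,"z":-0.8,"spin":0},{"x":-3.23,"y":3.03,"z":-0.8,"spin":0},{"x":-3.23,"y":3.03,"z":-0.8,"spin":0},{"x":-3.23,"y":3.03,"z":0,"spin":0},{"x":-3.23,"y":3.03,"z":0,"spin":0},{"x":0,"y":0,"z":0,"spin":0.18},{"x":0,"y":0,"z":0,"spin":0.18},{"x":0,"y":0,"z":0,"spin":0.18},{"x":0,"y":0,"z":0,"spin":0.18},{"x":0,"y":0,"z":0,"spin":0.18},{"x":0,"y":0,"z":0,"spin":0.18},{"x":0,"y":0,"z":0,"spin":0.05},{"x":0,"y":0,"z":0,"spin":0}]'

```text
clock: 6.62
position: [0.3979, -0.3884, 0.3356]
ee_rot: [[0.921, -0.389, -0.002], [-0.389, -0.921, 0.002], [-0.003, -0.001, -1.0]]
force: [-0.4, 0.7, -1.4]
opening: 0.0102
```

```bash
python3 - <<'E'
from h import *
i,_=snap('wrist','w3',1.25)
E
```

```text
t 6.625 pos [ 0.3979 -0.3884  0.3356] x-axis [ 0.921 -0.389 -0.003] open 0.010223845445452422
```

View pics/w3.png

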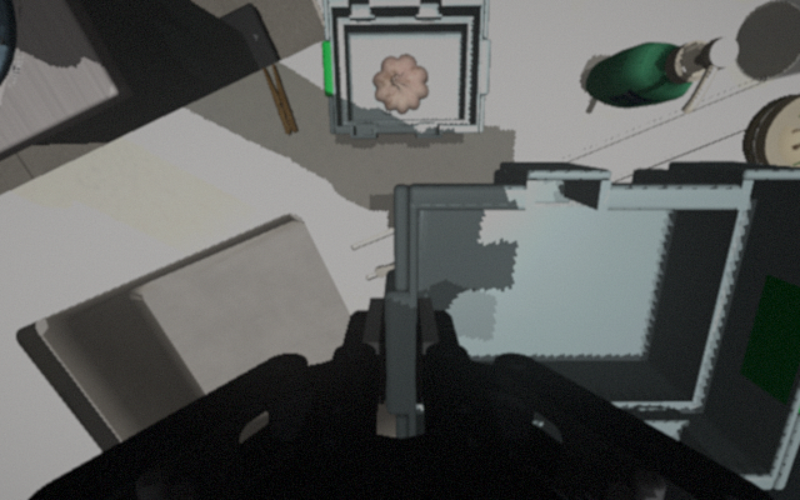

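The base bin is visible top centre (green grip at (327,68), plain grip at (486,66), near corners about (331,135) and (487,133)). The held bin is right of the fingers, its plain grip in the jaws at (400,365). I'll enlarge both.

```bash
python3 - <<'E'
import cv2,numpy as np
a=cv2.imread('pics/w3.png')
b=cv2.resize(a[0:150,310:510],None,fx=4,fy=4,interpolation=cv2.INTER_CUBIC)
cv2.imwrite('pics/z3.png',b)
E
```

```text
(no output)
```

View pics/z3.png

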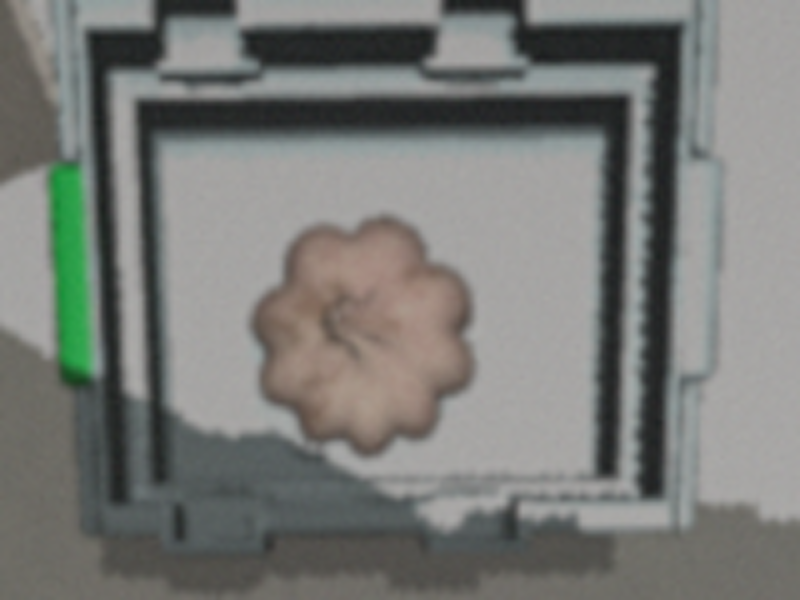

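Base green grip's top centre is at crop (72,270) and the plain grip's at (701,267). In the full picture the held bin's near rim edge is at y≈185 (x≈400), and its grip runs from y≈293.

```bash
python3 - <<'E'
from h import *
i=optics.camera_info('wrist');s=get_state();R=np.array(s['ee_rot']);p=np.array(s['position'])
T=lambda u,v,z:(R.T@(ray(i,u/1.25,v/1.25,z)-p))[:2]*100
g,q=T(328,67.5,.075),T(485.25,66.75,.075)
print('base grips tool cm',g,q,'mid',(g+q)/2,'len',np.linalg.norm(g-q),'angle tool',np.arctan2(*(q-g)[::-1]))
for u,v in((331,134),(483,133)): print('corner',T(u,v,.075))
for u,v in((400,185),(400,293),(400,437),(388,300),(415,300)): print('held',T(u,v,p[2]+.018))
print('held green',T(800,385,p[2]+.018), T(745,180,p[2]+.018))
b=p+R@np.array([*((g+q)/200),0]);print('base c',b)
E
```

```text
base grips tool cm [ -6.60037183 -12.8358319 ] [  7.8953956  -12.90394376] mid [  0.64751188 -12.86988783] len 14.495927454435744 angle tool -0.004698706607362889
corner [-6.60955834 -6.94138919]
corner [ 8.03784813 -7.04475515]
held [ 0.0731146  -5.61727092]
held [ 0.07519086 -2.21195797]
held [0.07856111 3.31565772]
held [-0.30684028 -1.97090014]
held [ 0.5529589  -1.97260637]
held green [13.66403578  1.13052961] [10.10386896 -5.77294113]
base c [ 0.45395798 -0.2723947   0.33602969]
```

Request:
drive_tool --increments '[{"x":-1.65,"y":-3.28,"z":0,"spin":0},{"x":-1.65,"y":-3.28,"z":0,"spin":0},{"x":-1.65,"y":-3.27,"z":0,"spin":0},{"x":-1.65,"y":-3.27,"z":0,"spin":0},{"x":0,"y":0,"z":4,"spin":0},{"x":0,"y":0,"z":4,"spin":0},{"x":0,"y":0,"z":4,"spin":0},{"x":0,"y":0,"z":4,"spin":0},{"x":0,"y":0,"z":2,"spin":0},{"x":0,"y":0,"z":1,"spin":0},{"x":0,"y":0,"z":0,"spin":0},{"x":0,"y":0,"z":0,"spin":0}]'

```text
clock: 8.18
position: [0.3892, -0.243, 0.1482]
ee_rot: [[0.921, -0.389, 0.001], [-0.389, -0.921, -0.001], [0.002, 0.0, -1.0]]
force: [0.8, -0.3, -0.7]
opening: 0.01
```

```bash
python3 - <<'E'
from h import *
s=get_state();p=s['position'];b=np.array([.4540,-.2724]);R=np.array(s['ee_rot'])
print('base c in tool now',(R.T@(np.array([*b,0])-p))[:2]*100,'want 7.1..7.2, .22')
_,w=snap('wrist','w4');_,d=snap('side','s4')
c=cv2.resize(d[190:290,330:450],None,fx=4,fy=4,interpolation=cv2.INTER_CUBIC)
w=cv2.resize(w[:250],(480,188));cv2.imwrite('pics/z4.png',np.vstack([c,w]))
E
```

```text
base c in tool now [7.08518711 0.17672224] want 7.1..7.2, .22
t 8.175 pos [ 0.3892 -0.243   0.1482] x-axis [ 0.921 -0.389  0.002] open 0.009974250788896858
t 8.225 pos [ 0.3893 -0.2431  0.1483] x-axis [ 0.921 -0.389  0.002] open 0.009955495979085648
```

View pics/z4.png

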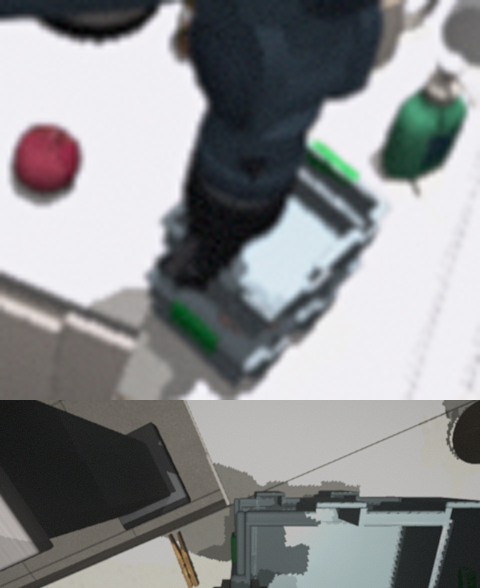

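The held bin hovers aligned over the base bin (green ends opposite, edges parallel). Descending gently.

Request:
drive_tool --increments '[{"x":0,"y":0,"z":0.8,"spin":0},{"x":0,"y":0,"z":0.5,"spin":0},{"x":0,"y":0,"z":0.3,"spin":0},{"x":0,"y":0,"z":0.3,"spin":0},{"x":0,"y":0,"z":0.2,"spin":0},{"x":0,"y":0,"z":0,"spin":0}]'

```text
clock: 9.02
position: [0.3885, -0.2424, 0.1261]
ee_rot: [[0.921, -0.389, -0.0], [-0.389, -0.921, 0.0], [-0.0, -0.0, -1.0]]
force: [-1.2, -0.2, -0.3]
opening: 0.0103
```

Request:
drive_tool --increments '[{"x":0,"y":0,"z":0.2,"spin":0},{"x":0,"y":0,"z":0.1,"spin":0},{"x":0,"y":0,"z":0,"spin":0}]'

```text
clock: 9.4
position: [0.3886, -0.2426, 0.1242]
ee_rot: [[0.921, -0.389, 0.0], [-0.389, -0.921, -0.001], [0.001, 0.0, -1.0]]
force: [-2.7, 1.5, 6.9]
opening: 0.0103
```

Request:
drive_tool --increments '[{"x":0,"y":0,"z":0,"spin":0},{"x":0,"y":0,"z":0,"spin":0},{"x":0,"y":0,"z":0,"spin":0},{"x":0,"y":0,"z":-2,"spin":0},{"x":0,"y":0,"z":-5,"spin":0},{"x":0,"y":0,"z":-5,"spin":0},{"x":0,"y":0,"z":0,"spin":0}]' --fingers 3.5

```text
clock: 10.28
position: [0.3908, -0.2443, 0.2472]
ee_rot: [[0.921, -0.389, 0.006], [-0.389, -0.921, -0.005], [0.008, 0.002, -1.0]]
force: [-0.1, -0.3, -0.5]
opening: 0.035
```

Request:
drive_tool --increments '[{"x":-1.25,"y":-4.73,"z":0,"spin":0},{"x":-1.25,"y":-4.73,"z":0,"spin":0},{"x":-1.25,"y":-4.73,"z":0,"spin":0},{"x":-1.25,"y":-4.73,"z":0,"spin":0},{"x":-1.25,"y":-4.73,"z":0,"spin":0},{"x":-1.25,"y":-4.73,"z":0,"spin":0},{"x":-1.25,"y":-4.73,"z":0,"spin":0},{"x":-1.25,"y":-4.73,"z":0,"spin":0},{"x":-1.25,"y":-4.73,"z":0,"spin":0},{"x":-1.25,"y":-4.73,"z":0,"spin":0},{"x":-1.25,"y":-4.73,"z":0,"spin":0},{"x":-1.25,"y":-4.73,"z":0,"spin":0},{"x":-1.25,"y":-4.73,"z":0,"spin":0},{"x":0,"y":0,"z":0,"spin":-0.185},{"x":0,"y":0,"z":0,"spin":-0.185},{"x":0,"y":0,"z":0,"spin":-0.185},{"x":0,"y":0,"z":0,"spin":-0.185},{"x":0,"y":0,"z":0,"spin":-0.185},{"x":0,"y":0,"z":0,"spin":-0.185},{"x":0,"y":0,"z":0,"spin":0}]' --fingers 8.5

```text
clock: 12.78
position: [0.4779, 0.3868, 0.2418]
ee_rot: [[0.76, 0.65, -0.002], [0.65, -0.76, -0.001], [-0.002, -0.0, -1.0]]
force: [-0.5, 0.3, -0.4]
opening: 0.0847
```

```bash
python3 - <<'E'
from h import *
_,w=snap('wrist','w5')
_,d=snap('top','t5')
i=optics.camera_info('wrist');print(proj(i,[.5,.41,.028]))
m=cv2.inRange(cv2.cvtColor(w,cv2.COLOR_BGR2HSV),(22,150,80),(35,255,255))
n,l,st,ce=cv2.connectedComponentsWithStats(m)
for k in range(1,n):
    if st[k,4]>300:
        c=max(cv2.findContours((l==k).astype(np.uint8),0,2)[0],key=len);print(ce[k],st[k],cv2.fitEllipse(c))
d=cv2.resize(d[195:265,250:450],None,fx=3.2,fy=3.2,interpolation=cv2.INTER_CUBIC)
cv2.imwrite('pics/z5.png',np.vstack([w[:350],d]))
E
```

```text
t 12.775 pos [0.4779 0.3868 0.2418] x-axis [ 0.76   0.65  -0.002] open 0.08466638390789855
t 12.825 pos [0.478  0.3869 0.242 ] x-axis [ 0.76   0.649 -0.002] open 0.08520708755645608
[348.70781821 168.60013259]
[357.58672936 165.45402299] [ 334  135   46   62 1914] ((357.42327880859375, 165.59532165527344), (38.184268951416016, 64.14894104003906), 19.321468353271484)
```

View pics/z5.png

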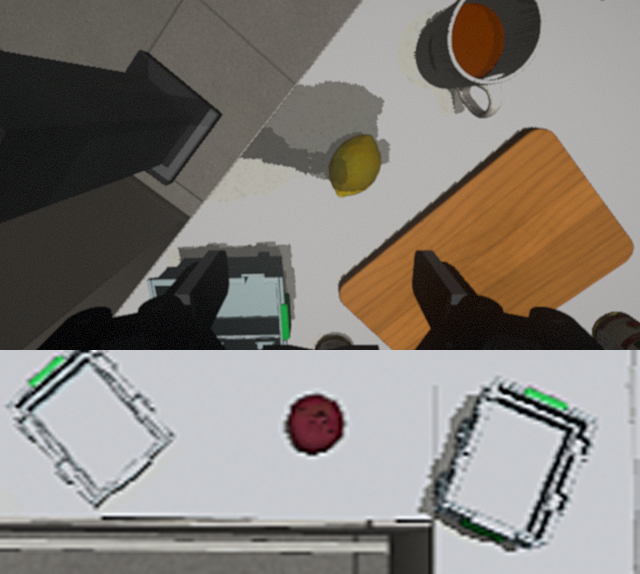

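q stands squarely on the base bin with its green grip over the plain end (lower crop), p is where it was, and the lemon is at (357,165) in the wrist view.

```bash
python3 - <<'E'
from h import *
w=cv2.imread('pics/w5.png');i=optics.camera_info('wrist')
m=cv2.inRange(cv2.cvtColor(w,cv2.COLOR_BGR2HSV),(18,110,30),(38,255,255));m[:120]=0;m[215:]=0;m[:,:310]=0;m[:,410:]=0
c=max(cv2.findContours(m,0,2)[0],key=len);e=cv2.fitEllipse(c);print(e)
a=np.deg2rad(e[2]);u=np.array([np.cos(a),np.sin(a)]);C=np.array(e[0])
P=[ray(i,*(C+s*d),.028) for s,d in((20,u),(-20,u),(30,np.array([-u[1],u[0]])),(-30,np.array([-u[1],u[0]])))]
d=P[2]-P[3];yaw=np.arctan2(d[1],d[0])+np.pi/2
c=ray(i,*C,.028);print(np.linalg.norm(P[0]-P[1])/40*e[1][0],np.linalg.norm(d)/60*e[1][1],'yaw minor',yaw)
go(c[:2],.013,yaw)
E
```

```text
((354.59796142578125, 165.26828002929688), (45.5398063659668, 63.31047821044922), 28.386524200439453)
0.05169638899806073 0.07054282231035293 yaw minor 0.24132416945975455
target [0.5025 0.4171 0.013 ] tool shift cm [ 3.85 -0.7  22.93] spin 0.466 or -2.676 j6 1.44
```

Request:
drive_tool --increments '[{"x":3.8,"y":-0.7,"z":2,"spin":0},{"x":0,"y":0,"z":4.5,"spin":0.16},{"x":0,"y":0,"z":4.5,"spin":0.16},{"x":0,"y":0,"z":4.5,"spin":0.14},{"x":0,"y":0,"z":4,"spin":0},{"x":0,"y":0,"z":2,"spin":0},{"x":0,"y":0,"z":1.4,"spin":0},{"x":0,"y":0,"z":0,"spin":0}]'

```text
clock: 13.88
position: [0.5019, 0.4168, 0.0133]
ee_rot: [[0.969, 0.247, -0.002], [0.247, -0.969, -0.001], [-0.002, 0.001, -1.0]]
force: [0.4, -0.4, 0.4]
opening: 0.0851
```

Request:
drive_tool --increments '[{"x":0,"y":0,"z":0,"spin":0},{"x":0,"y":0,"z":0,"spin":0},{"x":0,"y":0,"z":0,"spin":0},{"x":0,"y":0,"z":0,"spin":0},{"x":0,"y":0,"z":-1,"spin":0},{"x":0,"y":0,"z":-4,"spin":0},{"x":0,"y":0,"z":-5,"spin":0},{"x":0,"y":0,"z":-5,"spin":0},{"x":0,"y":0,"z":-5,"spin":0},{"x":0,"y":0,"z":-5,"spin":0},{"x":0,"y":0,"z":0,"spin":0}]' --fingers 3 --newtons 25

```text
clock: 15.25
position: [0.5047, 0.4187, 0.2704]
ee_rot: [[0.969, 0.247, 0.009], [0.247, -0.969, 0.006], [0.01, -0.004, -1.0]]
force: [-0.1, -0.2, -1.7]
opening: 0.053
```

```bash
python3 - <<'E'
from h import *
go((.456,-.272),.25,-.40)
E
```

```text
target [ 0.456 -0.272  0.25 ] tool shift cm [-21.82  65.72   1.59] spin 0.65 or -2.492 j6 1.92
```

Request:
drive_tool --increments '[{"x":-1.96,"y":4.31,"z":0,"spin":0},{"x":-1.96,"y":4.31,"z":0,"spin":0},{"x":-1.96,"y":4.31,"z":0,"spin":0},{"x":-1.96,"y":4.31,"z":0,"spin":0},{"x":-1.96,"y":4.31,"z":0,"spin":0},{"x":-1.96,"y":4.31,"z":0,"spin":0},{"x":-1.96,"y":4.31,"z":0,"spin":0},{"x":-1.96,"y":4.31,"z":0,"spin":0},{"x":-1.96,"y":4.31,"z":0,"spin":0},{"x":-0.7,"y":4.5,"z":0,"spin":0},{"x":-0.7,"y":4.5,"z":0,"spin":0},{"x":-0.7,"y":4.5,"z":0,"spin":0},{"x":-0.7,"y":4.5,"z":0,"spin":0},{"x":-0.7,"y":4.5,"z":0,"spin":0},{"x":-0.7,"y":4.4,"z":0,"spin":0},{"x":0,"y":0,"z":0,"spin":0.165},{"x":0,"y":0,"z":0,"spin":0.165},{"x":0,"y":0,"z":0,"spin":0.165},{"x":0,"y":0,"z":0,"spin":0.155},{"x":0,"y":0,"z":0,"spin":0}]'

```text
clock: 17.75
position: [0.4529, -0.2728, 0.2633]
ee_rot: [[0.922, -0.388, -0.001], [-0.388, -0.922, 0.001], [-0.002, -0.001, -1.0]]
force: [-1.1, -0.5, -1.2]
opening: 0.0531
```

```bash
python3 - <<'E'
from h import *
go((.454,-.2724),.094,-.40)
E
```

```text
target [ 0.454  -0.2724  0.094 ] tool shift cm [ 0.11 -0.07 16.93] spin 0.002 or -3.14 j6 1.31
```

Request:
drive_tool --increments '[{"x":0.1,"y":0,"z":4.5,"spin":0},{"x":0,"y":0,"z":4.5,"spin":0},{"x":0,"y":0,"z":4,"spin":0},{"x":0,"y":0,"z":2.5,"spin":0},{"x":0,"y":0,"z":1.7,"spin":0},{"x":0,"y":0,"z":0,"spin":0}]'

```text
clock: 18.5
position: [0.4529, -0.2724, 0.0905]
ee_rot: [[0.922, -0.388, -0.003], [-0.388, -0.922, 0.003], [-0.004, -0.001, -1.0]]
force: [-0.5, 0.4, -0.8]
opening: 0.0529
```

Request:
drive_tool --increments '[{"x":0,"y":0,"z":0,"spin":0},{"x":0,"y":0,"z":0,"spin":0},{"x":0,"y":0,"z":-0.5,"spin":0},{"x":0,"y":0,"z":-3.5,"spin":0},{"x":0,"y":0,"z":-5,"spin":0},{"x":0,"y":0,"z":-5,"spin":0},{"x":0,"y":0,"z":0,"spin":0}]' --fingers 6.8

```text
clock: 19.38
position: [0.4574, -0.2759, 0.238]
ee_rot: [[0.921, -0.389, 0.009], [-0.389, -0.921, -0.007], [0.011, 0.003, -1.0]]
force: [0.1, -0.4, -0.2]
opening: 0.0683
```

```bash
python3 - <<'E'
from h import *
_,w=snap('wrist','w6')
_,d=snap('top','t6')
d=cv2.resize(d[195:265,250:450],None,fx=3.2,fy=3.2,interpolation=cv2.INTER_CUBIC)
cv2.imwrite('pics/z6.png',np.vstack([w[:350],d]))
go((.4467,.1393),.15,.73)
E
```

```text
t 19.375 pos [ 0.4574 -0.2759  0.238 ] x-axis [ 0.921 -0.389  0.011] open 0.06834291145717994
t 19.425 pos [ 0.4562 -0.275   0.2354] x-axis [ 0.921 -0.389  0.007] open 0.06769217233159089
target [0.4467 0.1393 0.15  ] tool shift cm [-16.9  -37.76   8.27] spin -1.13 or 2.012 j6 1.31
```

View pics/z6.png

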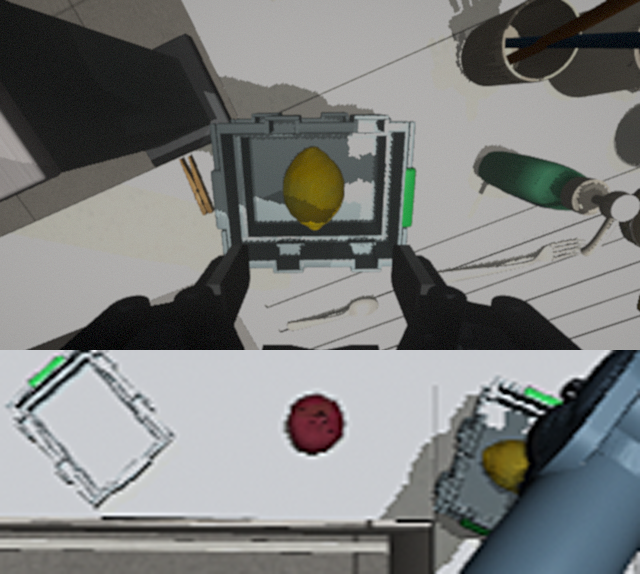

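The lemon lies in the middle bin (wrist view, bin centred at about (315,195)); p and the onion stand undisturbed.

```bash
python3 - <<'E'
from h import *
i=optics.camera_info('wrist')
# green grip by colour
w=cv2.imread('pics/w6.png');h=cv2.cvtColor(w,cv2.COLOR_BGR2HSV)
m=cv2.inRange(h,(50,150,150),(75,255,255));ys,xs=np.nonzero(m);k=(ys<240)&(xs>390)&(xs<430);print('green px',xs[k].min(),xs[k].max(),ys[k].min(),ys[k].max(),xs[k].mean(),ys[k].mean())
g=ray(i,xs[k].mean(),ys[k].mean(),.142);pl=ray(i,221,197,.142);print(g,pl,np.linalg.norm(g-pl),(g+pl)/2)
print('expected c from release', np.array([.3886,-.2426])+.072*np.array([.921,-.389])+.002*np.array([-.389,-.921]))
E
```

```text
green px 403 413 171 225 407.8492822966507 197.5311004784689
[ 0.5184303  -0.29507686  0.142     ] [ 0.39045966 -0.24054523  0.142     ] 0.13910493536255736 [ 0.45444498 -0.26781104  0.142     ]
expected c from release [ 0.454134 -0.27245 ]
```

Request:
drive_tool --increments '[{"x":-2,"y":-4.2,"z":0,"spin":0},{"x":-2,"y":-4.2,"z":0,"spin":0},{"x":-2,"y":-4.2,"z":0,"spin":0},{"x":-2,"y":-4.2,"z":0,"spin":0},{"x":-2,"y":-4.2,"z":0,"spin":0},{"x":-2,"y":-4.2,"z":0,"spin":0},{"x":-2,"y":-4.2,"z":0,"spin":0},{"x":-2,"y":-4.2,"z":0,"spin":0},{"x":-0.9,"y":-4.2,"z":0,"spin":0},{"x":0,"y":0,"z":0,"spin":-0.18},{"x":0,"y":0,"z":0,"spin":-0.18},{"x":0,"y":0,"z":0,"spin":-0.18},{"x":0,"y":0,"z":0,"spin":-0.18},{"x":0,"y":0,"z":0,"spin":-0.18},{"x":0,"y":0,"z":0,"spin":-0.18},{"x":0,"y":0,"z":0,"spin":-0.05},{"x":0,"y":0,"z":0,"spin":0}]' --fingers 4

```text
clock: 21.6
position: [0.4451, 0.1402, 0.231]
ee_rot: [[0.746, 0.666, -0.002], [0.666, -0.746, -0.0], [-0.002, -0.001, -1.0]]
force: [0.1, 0.8, 0.2]
opening: 0.0399
```

```bash
python3 - <<'E'
from h import *
i,w=snap('wrist','w7')
h=cv2.cvtColor(w,cv2.COLOR_BGR2HSV)
m=cv2.inRange(h,(50,130,60),(75,255,255));n,l,st,ce=cv2.connectedComponentsWithStats(m);print([(st[k].tolist(),ce[k]) for k in range(1,n) if st[k,4]>50])
k=1+np.argmax(st[1:,4]);g=ray(i,*ce[k],.075);print('green',g,'plain',g[:2]-.144*np.array([np.cos(.73),np.sin(.73)]))
go((.4467,.1393),.055,.73)
E
```

```text
t 21.6 pos [0.4451 0.1402 0.231 ] x-axis [ 0.746  0.666 -0.002] open 0.03994566535728374
[([466, 161, 13, 48, 320], array([472.121875, 184.01875 ]))]
green [0.55185512 0.23571095 0.075     ] plain [0.44455001 0.13968173]
target [0.4467 0.1393 0.055 ] tool shift cm [ 0.08  0.19 17.62] spin -0.001 or 3.141 j6 1.01
```

Request:
drive_tool --increments '[{"x":0,"y":0.1,"z":5,"spin":0},{"x":0,"y":0,"z":5,"spin":0},{"x":0,"y":0,"z":4,"spin":0},{"x":0,"y":0,"z":2,"spin":0},{"x":0,"y":0,"z":1.5,"spin":0},{"x":0,"y":0,"z":0,"spin":0}]'

```text
clock: 22.4
position: [0.4449, 0.1393, 0.0559]
ee_rot: [[0.746, 0.666, -0.004], [0.666, -0.746, -0.001], [-0.003, -0.002, -1.0]]
force: [0.0, 0.1, 0.5]
opening: 0.0401
```

Request:
drive_tool --increments '[{"x":0,"y":0,"z":0,"spin":0},{"x":0,"y":0,"z":0,"spin":0},{"x":0,"y":0,"z":0,"spin":0},{"x":0,"y":0,"z":0,"spin":0}]' --fingers 0 --newtons 50

```text
clock: 22.9
position: [0.4473, 0.1397, 0.0581]
ee_rot: [[0.745, 0.667, 0.002], [0.667, -0.745, 0.0], [0.001, 0.001, -1.0]]
force: [-1.4, 0.0, 5.7]
opening: 0.0101
```

Request:
drive_tool --increments '[{"x":0,"y":0,"z":-1,"spin":0},{"x":0,"y":0,"z":-3,"spin":0},{"x":0,"y":0,"z":-5,"spin":0},{"x":0,"y":0,"z":-5,"spin":0},{"x":0,"y":0,"z":-5,"spin":0},{"x":0,"y":0,"z":-5,"spin":0},{"x":0,"y":0,"z":-3,"spin":0},{"x":0,"y":0,"z":0,"spin":0}]'

```text
clock: 23.9
position: [0.4479, 0.1398, 0.3299]
ee_rot: [[0.745, 0.667, 0.005], [0.667, -0.745, 0.001], [0.005, 0.003, -1.0]]
force: [0.7, -0.8, -1.4]
opening: 0.0098
```

```bash
python3 - <<'E'
from h import *
c=np.array([.4542,-.2724]);y=-.40
go(c+.13*np.array([np.sin(y),-np.cos(y)]),.36,y)
E
```

```text
target [ 0.4036 -0.3921  0.36  ] tool shift cm [-38.76  36.69  -3.09] spin 1.13 or -2.012 j6 1.01
```

Request:
drive_tool --increments '[{"x":-3.23,"y":3.06,"z":-0.3,"spin":0},{"x":-3.23,"y":3.06,"z":-0.3,"spin":0},{"x":-3.23,"y":3.06,"z":-0.3,"spin":0},{"x":-3.23,"y":3.06,"z":-0.3,"spin":0},{"x":-3.23,"y":3.06,"z":-0.3,"spin":0},{"x":-3.23,"y":3.06,"z":-0.3,"spin":0},{"x":-3.23,"y":3.06,"z":-0.3,"spin":0},{"x":-3.23,"y":3.06,"z":-0.3,"spin":0},{"x":-3.23,"y":3.06,"z":-0.3,"spin":0},{"x":-3.23,"y":3.06,"z":-0.3,"spin":0},{"x":-3.23,"y":3.06,"z":0,"spin":0},{"x":-3.23,"y":3.06,"z":0,"spin":0},{"x":0,"y":0,"z":0,"spin":0.18},{"x":0,"y":0,"z":0,"spin":0.18},{"x":0,"y":0,"z":0,"spin":0.18},{"x":0,"y":0,"z":0,"spin":0.18},{"x":0,"y":0,"z":0,"spin":0.18},{"x":0,"y":0,"z":0,"spin":0.18},{"x":0,"y":0,"z":0,"spin":0.05},{"x":0,"y":0,"z":0,"spin":0}]'

```text
clock: 26.4
position: [0.4022, -0.3921, 0.3555]
ee_rot: [[0.921, -0.389, -0.002], [-0.389, -0.921, 0.003], [-0.003, -0.002, -1.0]]
force: [0.3, -0.0, -1.0]
opening: 0.01
```

```bash
python3 - <<'E'
from h import *
i,w=snap('wrist','w8')
o=cv2.resize(cv2.imread('pics/w3.png'),(640,400))
for x0,y0,x1,y1 in((312,140,345,180),(395,128,480,172),(440,200,600,320)):
    t=o[y0:y1,x0:x1];r=cv2.matchTemplate(w[y0-15:y1+15,x0-15:x1+15],t,cv2.TM_CCOEFF_NORMED);_,v,_,p=cv2.minMaxLoc(r);print('shift',p[0]-15,p[1]-15,round(v,3))
a=cv2.resize(w[0:120,230:420],None,fx=4.2,fy=4.2,interpolation=cv2.INTER_CUBIC)[:,:800]
b=cv2.resize(w[125:185,300:500],None,fx=4,fy=4*.4,interpolation=cv2.INTER_CUBIC) if 0 else w[0:0]
c=cv2.copyMakeBorder(a[:504],0,0,0,800-a.shape[1],cv2.BORDER_CONSTANT);h=cv2.resize(w[130:178,300:500],(800,96)) 
cv2.imwrite('pics/z8.png',np.vstack([c,h]))
E
```

```text
t 26.4 pos [ 0.4022 -0.3921  0.3555] x-axis [ 0.921 -0.389 -0.003] open 0.010023902220603112
shift 0 -6 0.938
shift 0 -6 0.955
shift -1 -3 0.993
```

View pics/z8.png

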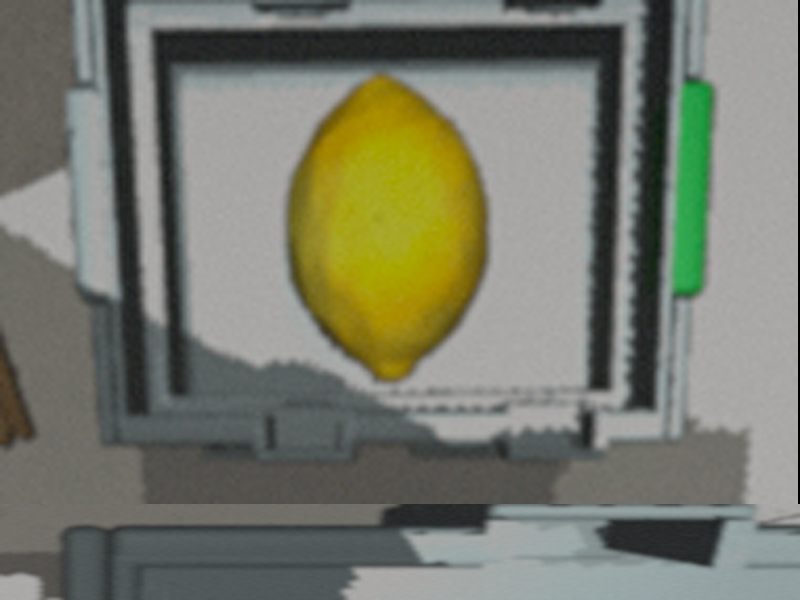

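The mid bin with the lemon is seen from above: plain grip centre at crop (91,190), green grip centre (694,187). The held bin sits about 2 mm further toward tool −y than the first one did.

```bash
python3 - <<'E'
from h import *
i=optics.camera_info('wrist');s=get_state();R=np.array(s['ee_rot']);p=np.array(s['position'])
T=lambda u,v,z:(R.T@(ray(i,u,v,z)-p))[:2]*100
f=lambda u,v:(230+(u+.5)/4.2-.5,(v+.5)/4.2-.5)
g,q=T(*f(91,190),.142),T(*f(694,187),.142);m=(g+q)/2
print(g,q,'mid',m,np.linalg.norm(g-q),'ang',np.arctan2(*(q-g)[::-1]),'world',p+R@np.array([*m/100,0]))
for v0,n in((185,'old'),): print(n,T(320,148,p[2]+.017),T(320,142,p[2]+.017))
E
```

```text
[ -6.88403187 -12.9961887 ] [  7.57609873 -13.06414328] mid [  0.34603343 -13.03016599] 14.460290274481364 ang -0.0046994100565685105 world [ 0.45615326 -0.27337062  0.35597993]
old [ 0.07104192 -5.60290433] [ 0.07092151 -5.82196628]
```

p must end turned against q, so the tool has to turn by half a turn (j6 1.2 → −1.9, in range). All at a height above every bystander.

Request:
drive_tool --increments '[{"x":0,"y":0,"z":0,"spin":-0.175},{"x":0,"y":0,"z":0,"spin":-0.175},{"x":0,"y":0,"z":0,"spin":-0.175},{"x":0,"y":0,"z":0,"spin":-0.175},{"x":0,"y":0,"z":0,"spin":-0.175},{"x":0,"y":0,"z":0,"spin":-0.175},{"x":0,"y":0,"z":0,"spin":-0.175},{"x":0,"y":0,"z":0,"spin":-0.175},{"x":0,"y":0,"z":0,"spin":-0.175},{"x":0,"y":0,"z":0,"spin":-0.175},{"x":0,"y":0,"z":0,"spin":-0.175},{"x":0,"y":0,"z":0,"spin":-0.175},{"x":0,"y":0,"z":0,"spin":-0.175},{"x":0,"y":0,"z":0,"spin":-0.175},{"x":0,"y":0,"z":0,"spin":-0.175},{"x":0,"y":0,"z":0,"spin":-0.175},{"x":0,"y":0,"z":0,"spin":-0.175},{"x":0,"y":0,"z":0,"spin":-0.165},{"x":0,"y":0,"z":0,"spin":0}]'

```text
clock: 28.82
position: [0.4027, -0.3924, 0.3567]
ee_rot: [[-0.92, 0.392, -0.0], [0.392, 0.92, 0.001], [0.001, 0.001, -1.0]]
force: [0.3, 0.0, -1.6]
opening: 0.0102
```

```bash
python3 - <<'E'
from h import *
go((.505,-.153),.355,2.737)
go((.522,-.3005),.192,2.737)
w=cv2.imread('pics/w6.png')
E
```

```text
target [ 0.505 -0.153  0.355] tool shift cm [-0.03 26.04  0.19] spin 0.002 or -3.14 j6 -2.05
target [ 0.522  -0.3005  0.192 ] tool shift cm [-7.38 13.12 16.47] spin 0.002 or -3.14 j6 -2.05
```

Request:
drive_tool --increments '[{"x":0,"y":4.34,"z":0,"spin":-0.006},{"x":0,"y":4.34,"z":0,"spin":0},{"x":0,"y":4.34,"z":0,"spin":0},{"x":0,"y":4.34,"z":0,"spin":0},{"x":0,"y":4.34,"z":0,"spin":0},{"x":0,"y":4.34,"z":0,"spin":0},{"x":0,"y":0,"z":0,"spin":0},{"x":0,"y":0,"z":0,"spin":0}]'

```text
clock: 29.82
position: [0.5031, -0.1526, 0.3571]
ee_rot: [[-0.922, 0.386, -0.0], [0.386, 0.922, -0.0], [0.0, -0.0, -1.0]]
force: [-0.0, 0.2, -1.4]
opening: 0.0099
```

```bash
python3 - <<'E'
from h import *
i,w=snap('wrist','w9');s=get_state();R=np.array(s['ee_rot']);p=np.array(s['position'])
T=lambda u,v,z:(R.T@(ray(i,u,v,z)-p))[:2]*100
o=cv2.resize(cv2.imread('pics/w3.png'),(640,400))
def green(im):
    m=cv2.inRange(cv2.cvtColor(im,cv2.COLOR_BGR2HSV),(50,150,120),(75,255,255));m[150:]=0;m[:,440:]=0
    n,l,st,ce=cv2.connectedComponentsWithStats(m);k=1+np.argmax(st[1:,4]);return st[k],ce[k]
print('w3',green(o),'manual 262.4,54');st,ce=green(w);print('w9',st,ce,T(*ce,.142),'want grip at 0 after shift; q centre =green+7.2')
w8=cv2.imread('pics/w8.png')
for n,r,bx in(('w8',w8,(312,134,345,174)),('w8',w8,(440,197,600,317)),('w3',o,(312,140,345,180))):
    x0,y0,x1,y1=bx;t=r[y0:y1,x0:x1];a,v,_,q=cv2.minMaxLoc(cv2.matchTemplate(w[y0-12:y1+12,x0-12:x1+12],t,5))[0:4];print(n,q[0]-12,q[1]-12,round(v,3))
cv2.imwrite('pics/z9.png',cv2.resize(w[0:240,180:500],(800,600),interpolation=cv2.INTER_CUBIC))
E
```

```text
t 29.825 pos [ 0.5031 -0.1526  0.3571] x-axis [-0.922  0.386  0.   ] open 0.009888474691642347
w3 (array([259,  33,   6,  41, 200], dtype=int32), array([261.54,  52.99])) manual 262.4,54
w9 [243  22   9  50 287] [247.02090592  46.44599303] [ -7.46418693 -12.90552105] want grip at 0 after shift; q centre =green+7.2
w8 -1 0 0.659
w8 1 0 0.92
w3 0 -7 0.708
```

Request:
drive_tool --increments '[{"x":-1.86,"y":-3.23,"z":0,"spin":0},{"x":-1.86,"y":-3.23,"z":0,"spin":0},{"x":-1.86,"y":-3.22,"z":0,"spin":0},{"x":-1.87,"y":-3.22,"z":0,"spin":0},{"x":0,"y":0,"z":4,"spin":0},{"x":0,"y":0,"z":4,"spin":0},{"x":0,"y":0,"z":3.5,"spin":0},{"x":0,"y":0,"z":2.5,"spin":0},{"x":0,"y":0,"z":0.4,"spin":0},{"x":0,"y":0,"z":0,"spin":0},{"x":0,"y":0,"z":0,"spin":0}]'

```text
clock: 31.25
position: [0.5229, -0.301, 0.2149]
ee_rot: [[-0.923, 0.386, 0.002], [0.386, 0.923, -0.002], [-0.003, -0.001, -1.0]]
force: [0.6, -1.2, -1.1]
opening: 0.0097
```

Request:
drive_tool --increments '[{"x":0,"y":0,"z":0.5,"spin":0},{"x":0,"y":0,"z":0.4,"spin":0},{"x":0,"y":0,"z":0.3,"spin":0},{"x":0,"y":0,"z":0.3,"spin":0},{"x":0,"y":0,"z":0,"spin":0}]'

```text
clock: 31.88
position: [0.5221, -0.2999, 0.1979]
ee_rot: [[-0.923, 0.385, -0.001], [0.385, 0.923, 0.001], [0.001, 0.0, -1.0]]
force: [-0.3, 0.9, -1.2]
opening: 0.0101
```

Request:
drive_tool --increments '[{"x":0,"y":0,"z":0.3,"spin":0},{"x":0,"y":0,"z":0.2,"spin":0},{"x":0,"y":0,"z":0.1,"spin":0},{"x":0,"y":0,"z":0,"spin":0},{"x":0,"y":0,"z":0,"spin":0}]'

```text
clock: 32.5
position: [0.5223, -0.3001, 0.1923]
ee_rot: [[-0.923, 0.385, 0.0], [0.385, 0.923, 0.0], [-0.0, 0.0, -1.0]]
force: [-0.9, 0.3, -1.0]
opening: 0.0099
```

Request:
drive_tool --increments '[{"x":0,"y":0,"z":0.15,"spin":0},{"x":0,"y":0,"z":0.1,"spin":0},{"x":0,"y":0,"z":0,"spin":0}]'

```text
clock: 32.88
position: [0.5228, -0.3003, 0.1918]
ee_rot: [[-0.923, 0.385, 0.002], [0.385, 0.923, -0.001], [-0.002, -0.0, -1.0]]
force: [-1.3, 1.5, 9.1]
opening: 0.0103
```

Request:
drive_tool --increments '[{"x":0,"y":0,"z":0,"spin":0},{"x":0,"y":0,"z":0,"spin":0},{"x":0,"y":0,"z":0,"spin":0},{"x":0,"y":0,"z":-2,"spin":0},{"x":0,"y":0,"z":-5,"spin":0},{"x":0,"y":0,"z":-5,"spin":0},{"x":0,"y":0,"z":0,"spin":0}]' --fingers 3.5

```text
clock: 33.75
position: [0.5242, -0.3014, 0.3144]
ee_rot: [[-0.923, 0.385, 0.007], [0.385, 0.923, -0.005], [-0.009, -0.002, -1.0]]
force: [0.7, -0.1, -0.0]
opening: 0.0351
```

Request:
drive_tool --increments '[{"x":2,"y":4,"z":0,"spin":0},{"x":2,"y":4,"z":0,"spin":0},{"x":2,"y":4,"z":0,"spin":0},{"x":2,"y":4,"z":0,"spin":0},{"x":2,"y":4,"z":0,"spin":0},{"x":2,"y":4,"z":0,"spin":0},{"x":0,"y":0,"z":0,"spin":0}]' --fingers 8.5

```text
clock: 34.62
position: [0.5032, -0.0298, 0.3089]
ee_rot: [[-0.924, 0.381, -0.002], [0.381, 0.924, 0.001], [0.002, 0.0, -1.0]]
force: [0.8, -0.7, 0.0]
opening: 0.0853
```

```bash
python3 - <<'E'
from h import *
i,w=snap('wrist','w10')
h=cv2.cvtColor(w,cv2.COLOR_BGR2HSV)
m=cv2.inRange(h,(165,90,30),(179,255,255))|cv2.inRange(h,(0,90,30),(5,255,255))
n,l,st,ce=cv2.connectedComponentsWithStats(m)
for k in range(1,n):
    if st[k,4]>200: print(st[k],ce[k],ray(i,*ce[k],.036))
k=1+np.argmax(st[1:,4]);c=ray(i,*ce[k],.036)
go(c[:2],.025,2.743)
_,d=snap('side','s10');_,t=snap('top','t10')
a=cv2.resize(d[110:300,300:480],(540,570),interpolation=cv2.INTER_CUBIC);b=cv2.resize(t[190:270,380:445],(260,320),interpolation=cv2.INTER_CUBIC);ww=cv2.resize(w,(260,162));z=np.zeros((570,800,3),np.uint8);z[:,:540]=a;z[:320,540:]=b;z[330:492,540:]=ww;cv2.imwrite('pics/z10.png',z)
E
```

```text
t 34.625 pos [ 0.5032 -0.0298  0.3089] x-axis [-0.924  0.381  0.002] open 0.08529804359855545
[ 287  114   48   48 1764] [310.33219955 137.47222222] [ 0.50208557 -0.0652741   0.036     ]
target [ 0.5021 -0.0653  0.025 ] tool shift cm [-1.2  -3.18 28.39] spin 0.006 or -3.136 j6 -1.37
t 34.675 pos [ 0.5035 -0.0313  0.3089] x-axis [-0.924  0.383  0.001] open 0.08491184264026563
t 34.725 pos [ 0.5038 -0.0323  0.3089] x-axis [-0.923  0.384  0.001] open 0.08520767402695043
```

```bash
python3 - <<'E'
from h import *
i=optics.camera_info('side');print('kettle front/foot',ray(i,345,196,0)[:2],ray(i,330,165,.1)[:2],ray(i,337,178,.05)[:2])
i,w=snap('wrist','w11')
h=cv2.cvtColor(w,cv2.COLOR_BGR2HSV)
m=cv2.inRange(h,(165,90,30),(179,255,255))|cv2.inRange(h,(0,90,30),(5,255,255))
n,l,st,ce=cv2.connectedComponentsWithStats(m);k=1+np.argmax(st[1:,4]);print(st[k],ce[k]);c=ray(i,*ce[k],.036)
go(c[:2],.025,2.743)
E
```

```text
kettle front/foot [ 0.66808585 -0.01194001] [0.71036068 0.07534879] [0.70064309 0.03920156]
t 34.775 pos [ 0.5039 -0.0329  0.3091] x-axis [-0.923  0.386  0.001] open 0.08499583291051323
[ 289  116   48   48 1743] [312.00631096 139.39586919]
target [ 0.5019 -0.0655  0.025 ] tool shift cm [-1.07 -3.05 28.42] spin 0.002 or -3.14 j6 -1.37
```

Request:
drive_tool --increments '[{"x":-1.1,"y":-3,"z":0,"spin":0},{"x":0,"y":0,"z":5,"spin":0},{"x":0,"y":0,"z":5,"spin":0},{"x":0,"y":0,"z":5,"spin":0},{"x":0,"y":0,"z":5,"spin":0},{"x":0,"y":0,"z":4,"spin":0},{"x":0,"y":0,"z":3,"spin":0},{"x":0,"y":0,"z":1.6,"spin":0},{"x":0,"y":0,"z":0,"spin":0}]'

```text
clock: 35.95
position: [0.5012, -0.0651, 0.0223]
ee_rot: [[-0.922, 0.387, -0.003], [0.387, 0.922, 0.001], [0.003, -0.001, -1.0]]
force: [-0.5, -0.0, 0.9]
opening: 0.0852
```

Request:
drive_tool --increments '[{"x":0,"y":0,"z":0,"spin":0},{"x":0,"y":0,"z":0,"spin":0},{"x":0,"y":0,"z":0,"spin":0},{"x":0,"y":0,"z":-1,"spin":0},{"x":0,"y":0,"z":-4,"spin":0},{"x":0,"y":0,"z":-5,"spin":0},{"x":0,"y":0,"z":-5,"spin":0},{"x":0,"y":0,"z":-5,"spin":0},{"x":0,"y":0,"z":-5,"spin":0},{"x":0,"y":0,"z":-4,"spin":0},{"x":0,"y":0,"z":0,"spin":0},{"x":0,"y":0,"z":0,"spin":0}]' --fingers 4 --newtons 25

```text
clock: 37.45
position: [0.5024, -0.0641, 0.3132]
ee_rot: [[-0.923, 0.385, -0.0], [0.385, 0.923, 0.0], [0.001, 0.0, -1.0]]
force: [-0.6, 0.0, -1.3]
opening: 0.0642
```

```bash
python3 - <<'E'
from h import *
go((.456,-.273),.17,2.743)
E
```

```text
target [ 0.456 -0.273  0.17 ] tool shift cm [ -3.77 -21.07  14.32] spin 0.003 or -3.138 j6 -1.43
```

Request:
drive_tool --increments '[{"x":-0.75,"y":-4.2,"z":0,"spin":0},{"x":-0.75,"y":-4.2,"z":0,"spin":0},{"x":-0.75,"y":-4.2,"z":0,"spin":0},{"x":-0.75,"y":-4.2,"z":0,"spin":0},{"x":-0.77,"y":-4.2,"z":0,"spin":0},{"x":0,"y":0,"z":0,"spin":0},{"x":0,"y":0,"z":4,"spin":0},{"x":0,"y":0,"z":4,"spin":0},{"x":0,"y":0,"z":3.5,"spin":0},{"x":0,"y":0,"z":2,"spin":0},{"x":0,"y":0,"z":0.8,"spin":0},{"x":0,"y":0,"z":0.3,"spin":0},{"x":0,"y":0,"z":0,"spin":0}]'

```text
clock: 39.08
position: [0.4569, -0.2726, 0.1683]
ee_rot: [[-0.923, 0.385, 0.001], [0.385, 0.923, -0.0], [-0.001, -0.0, -1.0]]
force: [0.2, -0.9, -0.1]
opening: 0.0638
```

Lower 6 mm more, release, retreat, then a last look.

Request:
drive_tool --increments '[{"x":0,"y":0,"z":0.3,"spin":0},{"x":0,"y":0,"z":0.2,"spin":0},{"x":0,"y":0,"z":0,"spin":0},{"x":0,"y":0,"z":0,"spin":0}]'

```text
clock: 39.58
position: [0.4568, -0.2729, 0.1631]
ee_rot: [[-0.923, 0.385, 0.001], [0.385, 0.923, -0.0], [-0.001, -0.0, -1.0]]
force: [1.3, -0.4, 0.2]
opening: 0.0645
```

Request:
drive_tool --increments '[{"x":0,"y":0,"z":0,"spin":0},{"x":0,"y":0,"z":0,"spin":0},{"x":0,"y":0,"z":-1,"spin":0},{"x":0,"y":0,"z":-3,"spin":0},{"x":0,"y":0,"z":-5,"spin":0},{"x":0,"y":0,"z":-5,"spin":0},{"x":0,"y":4.5,"z":-3,"spin":0},{"x":0,"y":4.5,"z":0,"spin":0},{"x":0,"y":4.5,"z":0,"spin":0},{"x":0,"y":0,"z":0,"spin":0},{"x":0,"y":0,"z":0,"spin":0},{"x":0,"y":0,"z":0,"spin":0}]' --fingers 7.8

```text
clock: 41.08
position: [0.5082, -0.149, 0.3329]
ee_rot: [[-0.922, 0.387, -0.0], [0.387, 0.922, -0.0], [-0.0, -0.0, -1.0]]
force: [-0.8, 0.1, 0.1]
opening: 0.0777
```

```bash
python3 - <<'E'
from h import *
i,w=snap('wrist','w12');_,d=snap('side','s12');_,t=snap('top','t12')
a=cv2.resize(d[150:290,330:450],(480,560),interpolation=cv2.INTER_CUBIC);b=cv2.resize(t[195:270,385:445],(320,400),interpolation=cv2.INTER_CUBIC);ww=cv2.resize(w,(320,200));z=np.zeros((600,800,3),np.uint8);z[:560,:480]=a;z[:400,480:]=b;z[400:600,480:]=ww;cv2.imwrite('pics/z12.png',z)
# compare the still parts of the top view with the first one: bystander drift
o=cv2.imread('pics/top0.png')
for n,(x,y) in {'mug':(169,215),'matchbox?':(131,202),'peg':(397,270),'tin':(277,171),'soap':(432,175),'pot':(397,172)}.items():
    T=o[y-9:y+9,x-14:x+14];v,_,p=(lambda r:(r[1],r[2],r[3]))(cv2.minMaxLoc(cv2.matchTemplate(t[y-15:y+15,x-20:x+20],T,5)));print(n,round(v,3),p[0]-6,p[1]-6)
E
```

```text
t 41.075 pos [ 0.5082 -0.149   0.3329] x-axis [-0.922  0.387 -0.   ] open 0.07770502490919534
t 41.125 pos [ 0.5082 -0.1491  0.3329] x-axis [-0.922  0.387 -0.   ] open 0.07802139376831582
t 41.175 pos [ 0.5082 -0.1491  0.3328] x-axis [-0.922  0.387 -0.   ] open 0.07800755158677428
mug 1.0 0 0
matchbox? 1.0 0 0
peg 0.523 6 1
tin 1.0 0 0
soap 0.749 0 0
pot 0.298 -6 0
```

View pics/z12.png

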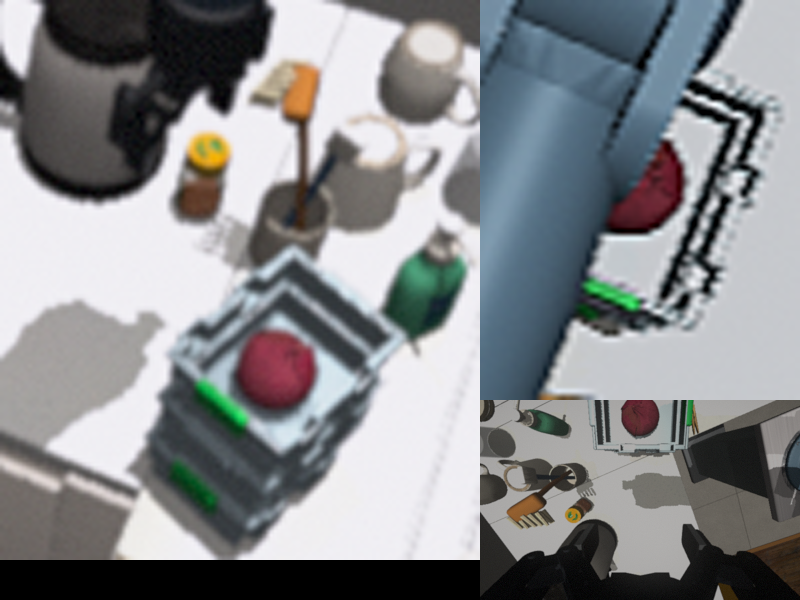

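The tower stands level with the green grips alternating and the onion in the top bin. Handing in.

```bash
python3 -c "
from bench import workorder;print(workorder.job_done())"
```

```text
the job is handed in; nothing more can be done
None
```

The tower is built and handed in at about 41 s of the 72 s. bin_q stands on base_bin with the lemon in it, and bin_p is turned end for end on top with the onion in it.

**Last checks**
- **Heights:** from where each bin made contact, bin_q's underside is about 67.0 mm and bin_p's about 133.7 mm above the worktop; 67 and 134 were wanted. Both bins entered the rim below without touching anything until they reached those heights.
- **Stack:** the final picture shows it straight, with green grip over plain grip and the onion in the top bin. The lemon was seen in the middle bin before it was covered.
- **Bystanders:** the mug and the tin match the first top picture exactly. The soap bottle shows no shift, though the match is weaker (0.75).

**Where checks disagreed or failed**
- **bin_q's position:** the estimates along its length differed by about 2 mm between the camera and where the gripper let go. That is within the 6 mm limit.
- **Not checked at the end:** the arm hid the peg and brush pot in the final top picture, so their match there failed. The pot and spice jar stand upright in the last side picture. I did not re-measure the peg or the teaspoon; the peg was last seen lying left of the sink in the middle of the job.
- **Other slips:** I made one refused move call at the start. Twelve pictures were viewed, the full limit.

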